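Confirm two picks on the packing bench

ROBOT

A 6-joint arm with a two-finger parallel gripper is mounted at the origin on the work surface. World frame = base frame: x ahead of the robot, y to its left, z up, the work surface at z = 0. Lengths are in m, angles in rad, forces in N, time in s.
With the tool pointing down it reaches from about 0.35 to 0.95 m from the base axis. Payload 17.4 kg.
Tool frame: the origin (TCP) lies midway between the tips of the shut fingers; the grasp point (between the pads) lies 19 mm behind it; z points along the fingers, y is the line along which they close (so a half turn about z gives the same grasp; the last joint's range is limited). The gripper opens to 93 mm and grips with 3 to 60 N. Pads are 15 mm wide; open, the fingers measure 128 mm over their backs; the gripper's body (75 mm by 188 mm) begins 65 mm behind the grasp point.
Start: joints at [-1.36, 0.116, 1.442, -0, 1.584, -0.038], TCP at [0.166, -0.654, 0.219] pointing down, gripper open.
Joint ranges: [-2.83, 2.83], [-0.83, 2.19], [0.07, 2.5], [-1.14, 4.28], [0.01, 3], [-2.97, 2.97]. Speed limits (rad/s): [1.89, 1.89, 2.22, 3.14, 3.14, 3.14].

INTERFACE

Orientations are given as a rotation vector (axis times angle).
In Python, from cell import arm gives the robot as it stands. The module is installed in compiled form; this text tells all that it offers.
- The arm moves only by the tool servo_tool, never from a script. Its arguments are lists of equal length, an entry for each row: "dp": the shift along the tool's x, y, z in m, a list of three; "roll": the turn about the tool's z in rad. In form: {"dp": [[tx, ty, tz], ...], "roll": [roll, ...]}. A call has 1 to 10 rows; each row is the pose to reach, as a shift and turn from the pose commanded when the call began, along the tool's axes at that moment; what a row does not reach only later rows make up. A row lasts 1/8 s, in which the tool goes at most 62.5 mm and 10.7 degrees, less where a joint would pass 70% of its speed; a pose out of reach is approached as far as the arm can. A call with a gripper value outside its range is refused whole. "grip" is the opening, from 0 (shut) to 1 (fully open), set as the call begins (left out, the last holds). The fingers move at their own pace and stop on an object; the grip force is fixed at half the most. Time passes only in rows, so rows that repeat a pose let the fingers close. It gives the time, the measured TCP pose, the force, the opening and the grip force at its end, in the units of the state.
- arm.get_obs(): the state, without advancing time (a new reading comes with each control period).
- arm.snapshot(name): name is "scene" or "top"; returns the picture (480x640x3 uint8, blue, green, red); there is no depth.
- arm.camera_info(name): a dict with "mtx" (3x3 intrinsics, pixels), "dist" ([k1, k2, p1, p2, k3] as OpenCV has them; the pictures are not rectified), "R" (3x3) and "t" (3): a world point X has camera coordinates R X + t. Camera axes: x right, y down, z forward; pixel columns grow to the right and rows downward; lengths in m; the calibration is good to about 2 mm. A picture is of the moment at which its call begins. camera_info takes no time and is no camera call.
- arm.finish_job(): hands the job in; it is judged then, once.
Trained networks look in the newest picture that a camera, given by its name, has taken for a name from the list of things; names that differ only in an ending like _2 or _b are one class to them, and where a whole thing is asked for, a point or a joint stands for the part that bears it (a point fixed in the world has none). Each returns a list of dicts, best first, with "p" (0 to 1); they miss things now and then, are a little off and sometimes report something else, mostly with a low value. They report only what shows in the picture. A call takes as long as a camera call. They do not tell look-alikes from the thing itself.
- arm.trace(name, camera): "pixels" (480x640 bool, what is visible of it) and "location" ([column, row] in pixels, amid what is visible of it).
- arm.tip_of(name, camera): "location" ([column, row] in pixels: a listed point, or the origin of a listed thing).
The state is a dict: "clock": time; "joints": joint angles; "qd": joint speeds; "tau": joint torques, N m; "tool_pos": TCP position; "ee_rot": TCP orientation; "force": force on the tool from outside, world axes, zero at the start; "torque": the same for the moment, N m; "width": opening from 0.0 (shut) to 1.0 (fully open); "grasp_force": force on a finger pad.
Only numpy, scipy, OpenCV 4.12 (cv2) and the standard library are available. Lean on these libraries where they do the work, as an engineer would, in place of code of your own. Each camera call takes 0.05 s, during which the arm holds its last target. There are 200 camera calls.

TASK

Confirm the two picks of this order: on the packing bench, gently press down the latching button in front of the tray that holds the roll of tape, and after it the one in front of the tray that holds the mallet, so that both stay down. Only press: pick nothing up, do not shove the button units about, leave the buttons of the other two trays up and everything else where it is, then move clear.

Things in the scene. Friction and masses are not known exactly. Their poses are not given: they have to be found in the camera images.
- puck_tape: loose grey pick-button unit standing on the bench in front (robot side) of the tray holding a roll of packing tape lying flat (ring 100 outside, 76 inside, 48 high); round housing 72 across, 24 high, 0.3 to 0.5 kg; all four units look alike. Origin: centre of its underside, z up
- button_tape (a joint): plunger of puck_tape: 0 = up, grows as it is pressed straight down, 0.010 m = fully down (at a stop). Latching: moves against about 3 N of friction, no spring, and stays where it is left. It starts between 0 and 0.0015
- top_tape (a point): centre of the top face of that plunger (black, 34 across, flat), which stands 16 above the housing (40 above the bench) when up and 6 above it when fully down; moves with the plunger
- puck_mallet: loose grey pick-button unit standing on the bench in front (robot side) of the tray holding a rubber mallet with a wooden handle (about 185 long, head 75 x 48); round housing 72 across, 24 high, 0.3 to 0.5 kg; all four units look alike. Origin: centre of its underside, z up
- button_mallet (a joint): plunger of puck_mallet: 0 = up, grows as it is pressed straight down, 0.010 m = fully down (at a stop). Latching: moves against about 3 N of friction, no spring, and stays where it is left. It starts between 0 and 0.0015
- top_mallet (a point): centre of the top face of that plunger (black, 34 across, flat), which stands 16 above the housing (40 above the bench) when up and 6 above it when fully down; moves with the plunger
- puck_jar: loose grey pick-button unit standing on the bench in front (robot side) of the tray holding a round jar with a white lid (68 across, 85 high); round housing 72 across, 24 high, 0.3 to 0.5 kg; all four units look alike. Origin: centre of its underside, z up
- button_jar (a joint): plunger of puck_jar: 0 = up, grows as it is pressed straight down, 0.010 m = fully down (at a stop). Latching: moves against about 3 N of friction, no spring, and stays where it is left. It starts between 0 and 0.0015
- top_jar (a point): centre of the top face of that plunger (black, 34 across, flat), which stands 16 above the housing (40 above the bench) when up and 6 above it when fully down; moves with the plunger
- puck_carton: loose grey pick-button unit standing on the bench in front (robot side) of the tray holding a small closed cardboard carton (110 x 75 x 60); round housing 72 across, 24 high, 0.3 to 0.5 kg; all four units look alike. Origin: centre of its underside, z up
- button_carton (a joint): plunger of puck_carton: 0 = up, grows as it is pressed straight down, 0.010 m = fully down (at a stop). Latching: moves against about 3 N of friction, no spring, and stays where it is left. It starts between 0 and 0.0015
- top_carton (a point): centre of the top face of that plunger (black, 34 across, flat), which stands 16 above the housing (40 above the bench) when up and 6 above it when fully down; moves with the plunger
- tape: loose, a roll of packing tape lying flat (ring 100 outside, 76 inside, 48 high), lying near the middle of a fixed open cardboard tray 220 x 150 x 50 high (walls and floor 5), whose pick-button unit stands about 170 from the tray centre, on the robot side. Origin: centre of its underside
- mallet: loose, a rubber mallet with a wooden handle (about 185 long, head 75 x 48), lying near the middle of a fixed open cardboard tray 220 x 150 x 50 high (walls and floor 5), whose pick-button unit stands about 170 from the tray centre, on the robot side. Origin: centre of its underside
- jar: loose, a round jar with a white lid (68 across, 85 high), lying near the middle of a fixed open cardboard tray 220 x 150 x 50 high (walls and floor 5), whose pick-button unit stands about 170 from the tray centre, on the robot side. Origin: centre of its underside
- carton: loose, a small closed cardboard carton (110 x 75 x 60), lying near the middle of a fixed open cardboard tray 220 x 150 x 50 high (walls and floor 5), whose pick-button unit stands about 170 from the tray centre, on the robot side. Origin: centre of its underside
- glue_stick: loose bystander: glue stick standing upright between the pick buttons, 28 across, 72 high. Origin: centre of its underside
- stamp: loose bystander: small wooden hand stamp standing between the pick buttons, 36 across, 68 high. Origin: centre of its underside
- end_cap: loose bystander: black tube end cap, a ring standing between the pick buttons, 38 across, 35 high. Origin: centre of its underside
- screwdriver: loose bystander: screwdriver lying on the right of the bench. Origin: centre of its underside
- can: loose bystander: can standing on the left of the bench, 66 across, 100 high. Origin: centre of its underside
- spare_roll: loose bystander: thin paper roll lying on the right of the bench, 100 across, 24 high. Origin: centre of its underside
Mind the look-alikes: they are no part of the job. What is shaped like the puck_jar but blue is not meant.

How it is judged:
By the outcome, as a careful person would: the job done as asked, in the order asked, and still so for the second after the job is handed in, with the robot touching nothing.
It also fails if it takes over 40 s, if anything falls off the work surface, if the arm or the gripper's body presses on something with over 40 N, if the wrist force passes 120 N, or if a joint passes its speed limit or range.

## Working session

There is one attempt and no reset: what is moved stays moved. The work goes in short steps, Python scripts to look and compute and a tool call to move; the robot and the scene stay as the last step left them, time stands still between calls to the robot, and variables do not carry over. Pictures are saved under pics/ and viewed, at most 10 in all, crops included, and the job is handed in when it is done.

Besides the shell and the picture viewer there is one more tool, called after "Call:" as name([rows], argument=value, ...), one row to a line, values as JSON. servo_tool: Moves the arm, as the interface text tells. Its arguments: {"type":"object","properties":{"dp":{"type":"array"},"roll":{"type":"array"},"grip":{"type":"number"}},"required":["dp","roll"]}

```bash
mkdir -p pics
python3 - <<'E'
from cell import arm
import cv2
for n in("scene","top"):
    cv2.imwrite(f"pics/{n}0.png",arm.snapshot(n))
    c=arm.camera_info(n);print(n,c["R"],c["t"])
o=arm.get_obs();print(o["clock"],o["tool_pos"],o["ee_rot"],o["force"],o["width"])
E
```

```text
scene [[ 0.56450895  0.82506209 -0.02453966]
 [ 0.49718668 -0.36360676 -0.78777886]
 [-0.65888925  0.43250742 -0.61546915]] [-0.27919175 -0.22181944  1.44909214]
top [[-0.00565879 -0.99989754 -0.01314883]
 [-0.99862597  0.00633566 -0.05201954]
 [ 0.05209751  0.01283639 -0.9985595 ]] [0.01052764 0.53243827 1.46146271]
0.1 [ 0.16615763 -0.65404095  0.21796537] [-3.11624825e+00 -3.89688058e-01  1.56788289e-04] [ 0.92098    -0.53239577  0.43887363] 1.0001413965334556
```

View pics/scene0.png

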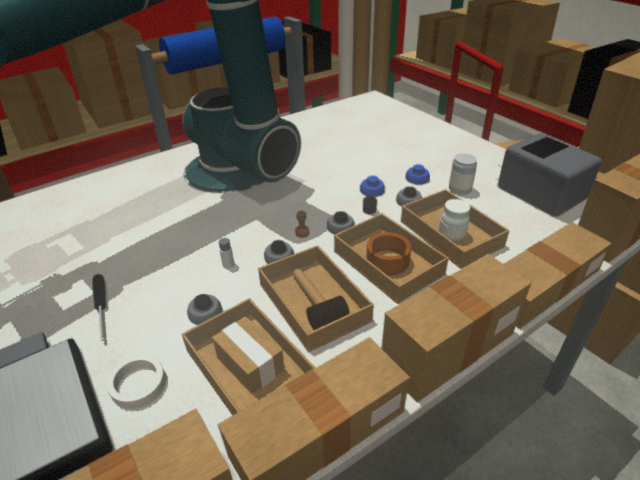

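View pics/top0.png

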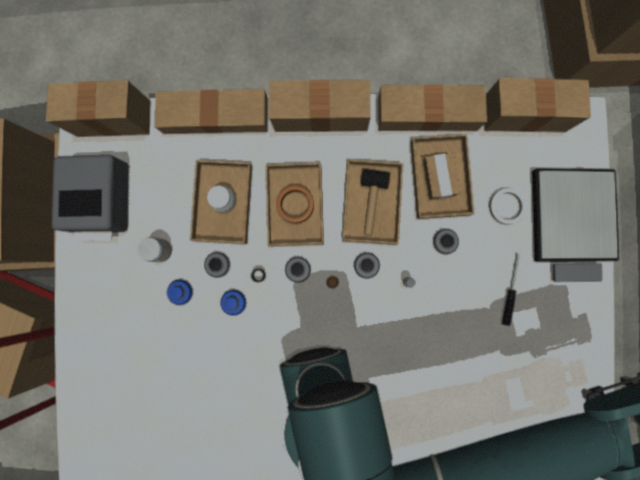

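The top view shows the tape tray at (295,203) with its unit at (297,269), and the mallet tray at (372,200) with its unit at (367,264). The stamp is at (333,282), and the blue look-alikes are at lower left. Next I'll measure the plunger tops.

```bash
cat > h.py <<'E'
from cell import arm
import cv2, numpy as np
def ray(px,n,z):
    c=arm.camera_info(n);R=np.array(c["R"]);t=np.array(c["t"])
    u=cv2.undistortPoints(np.array([[px]],float),np.array(c["mtx"]),np.array(c["dist"]))[0,0]
    d=R.T@[u[0],u[1],1];o=-R.T@t
    return o+d*(z-o[2])/d[2]
E
python3 - <<'E'
from h import *
for n in("top","scene"):
    for k in("top_tape","top_mallet"):
        for r in arm.tip_of(k,n)[:5]:
            print(n,k,round(r["p"],2),np.round(r["location"],1),ray(r["location"],n,.039).round(4))
for k in("tape","mallet","stamp","glue_stick","end_cap"):
    r=arm.tip_of(k,"top"); print(k,[(round(a["p"],2),ray(a["location"],"top",0.005).round(3)) for a in r[:2]])
for n in("top","scene"):
    for r in arm.trace("puck_tape",n)[:6]: print(n,round(r["p"],2),np.round(r["location"]),ray(r["location"],n,.025).round(3))
# crop
im=cv2.imread("pics/top0.png")[220:310,190:480]; cv2.imwrite("pics/crop.png",cv2.resize(im,None,fx=2.7,fy=2.7,interpolation=cv2.INTER_CUBIC))
E
```

```text
top top_tape 0.54 [297.3 268.1] [0.4586 0.0939 0.039 ]
top top_mallet 0.65 [513.4 285.6] [ 0.4068 -0.4897  0.039 ]
top top_mallet 0.61 [368.4 268.4] [ 0.4567 -0.0966  0.039 ]
scene top_tape 0.64 [338.8 215.7] [0.4558 0.0874 0.039 ]
scene top_tape 0.35 [368.7 212.4] [0.4889 0.1568 0.039 ]
scene top_mallet 0.73 [278.  241.7] [ 0.4565 -0.0897  0.039 ]
scene top_mallet 0.6 [369.9 211. ] [0.4859 0.1632 0.039 ]
scene top_mallet 0.2 [339.  226.5] [0.4928 0.0608 0.039 ]
tape [(0.72, array([0.633, 0.096, 0.005]))]
mallet [(0.62, array([ 0.643, -0.121,  0.005]))]
stamp [(0.63, array([0.417, 0.003, 0.005]))]
glue_stick [(0.67, array([ 0.416, -0.205,  0.005]))]
end_cap [(0.75, array([0.458, 0.094, 0.005])), (0.5, array([0.434, 0.203, 0.005]))]
top 0.96 [297. 270.] [0.453 0.095 0.025]
scene 0.56 [338. 220.] [0.455 0.084 0.025]
```

View pics/crop.png

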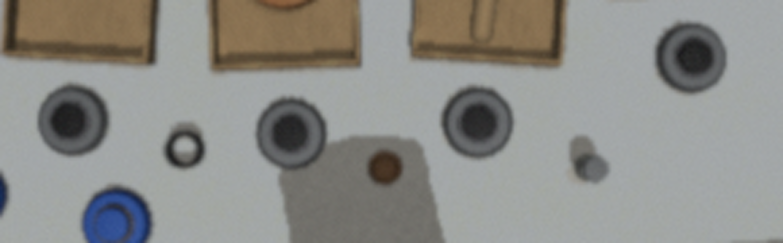

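The crop shows the black plungers at about (297.4, 268.9) for tape and (367.0, 265.2) for mallet in the top picture. I'll refine both from the dark blob and check them against the scene camera.

Run:
```python
from h import *
for n,seeds in(("top",((297.4,268.9),(367,265.2))),("scene",((340,215),(278,245)))):
    g=cv2.imread(f"pics/{n}0.png",0)
    for s in seeds:
        for th in (50,60,70):
            m=np.zeros_like(g);cv2.circle(m,tuple(map(round,s)),13,255,-1)
            b=((g<th)&(m>0)).astype(np.uint8)
            k,l,st,ce=cv2.connectedComponentsWithStats(b)
            i=1+np.argmax(st[1:,4]) if k>1 else None
            if i: print(n,s,th,st[i],ce[i].round(1),ray(ce[i],n,.039).round(4))
im=cv2.imread("pics/scene0.png")[195:275,240:390]; cv2.imwrite("pics/crop2.png",cv2.resize(im,None,fx=5,fy=5,interpolation=cv2.INTER_CUBIC))
from scipy.spatial.transform import Rotation as R
print(R.from_rotvec(arm.get_obs()["ee_rot"]).as_matrix().round(3))
```

```text
top (297.4, 268.9) 50 [292 263  11  12 110] [296.9 268.7] [0.457 0.095 0.039]
top (297.4, 268.9) 60 [291 263  13  13 133] [296.8 268.8] [0.4568 0.0951 0.039 ]
top (297.4, 268.9) 70 [291 262  13  14 147] [297.  268.7] [0.457  0.0947 0.039 ]
top (367, 265.2) 50 [361 259  12  12 105] [366.7 264.4] [ 0.4673 -0.0921  0.039 ]
top (367, 265.2) 60 [361 259  13  13 127] [366.8 264.7] [ 0.4665 -0.0923  0.039 ]
top (367, 265.2) 70 [360 258  14  14 147] [366.8 264.7] [ 0.4666 -0.0924  0.039 ]
scene (340, 215) 60 [335 214  12   9  53] [340.6 218.8] [0.4692 0.0831 0.039 ]
scene (340, 215) 70 [334 213  14  10 115] [340.6 217.6] [0.4652 0.0862 0.039 ]
scene (278, 245) 50 [279 250   1   1   1] [279. 250.] [ 0.4844 -0.1034  0.039 ]
scene (278, 245) 60 [272 242  14  11 113] [278.3 247.2] [ 0.4747 -0.0997  0.039 ]
scene (278, 245) 70 [271 241  15  13 152] [278.2 247.1] [ 0.474  -0.0994  0.039 ]
[[ 0.969  0.246  0.   ]
 [ 0.246 -0.969 -0.   ]
 [ 0.     0.    -1.   ]]
```

View pics/crop2.png

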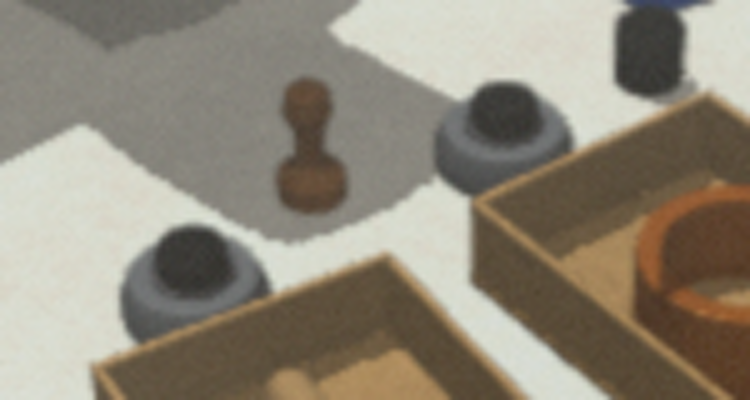

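The two cameras agree: tape top at (0.457, 0.095) and mallet top at (0.4665, -0.092), both about 175 mm from their tray centres as expected. I'll shut the gripper and travel at z = 0.218.

Call:
servo_tool([
  [0.009, -0.013, 0],
  [0.033, -0.046, 0],
  [0.061, -0.085, 0],
  [0.089, -0.124, 0],
  [0.117, -0.164, 0],
  [0.144, -0.203, 0],
  [0.172, -0.242, 0],
  [0.2, -0.281, 0],
  [0.228, -0.32, 0],
  [0.256, -0.36, 0],
], roll=[0, 0, 0, 0, 0, 0, 0, 0, 0, 0], grip=0)

```text
clock: 1.9
tool_pos: [0.3256, -0.2402, 0.2186]
ee_rot: [3.117, 0.389, 0.001]
force: [0.1, -0.2, 0.8]
width: 0.011
grasp_force: 0.0
```

Call:
servo_tool([
  [0.028, -0.039, 0],
  [0.056, -0.078, 0],
  [0.084, -0.118, 0],
  [0.112, -0.157, 0],
  [0.14, -0.196, 0],
  [0.168, -0.235, 0],
  [0.19, -0.266, 0],
  [0.204, -0.286, 0],
  [0.21, -0.294, 0],
  [0.21, -0.294, 0],
], roll=[0, 0, 0, 0, 0, 0, 0, 0, 0, 0])

```text
clock: 3.15
tool_pos: [0.4564, 0.0945, 0.2185]
ee_rot: [3.117, 0.391, -0.0]
force: [-0.2, -0.7, 0.1]
width: 0.004
grasp_force: 0.0
```

Call:
servo_tool([
  [0, 0, 0.015],
  [0, 0, 0.045],
  [0, 0, 0.08],
  [0, 0, 0.115],
  [0, 0, 0.145],
  [0, 0, 0.162],
  [0, 0, 0.17],
  [0, 0, 0.172],
  [0, 0, 0.172],
], roll=[0, 0, 0, 0, 0, 0, 0, 0, 0])

```text
clock: 4.28
tool_pos: [0.4572, 0.0944, 0.0474]
ee_rot: [-3.117, -0.39, -0.002]
force: [0.9, 0.1, 0.2]
width: 0.003
grasp_force: 0.0
```

Run:
```python
from h import *
im=np.ascontiguousarray(arm.snapshot("scene")[130:290,230:430]); cv2.imwrite("pics/s1.png",cv2.resize(im,None,fx=3.7,fy=3.7,interpolation=cv2.INTER_CUBIC))
o=arm.get_obs();print(o["tool_pos"],o["force"])
```

```text
[0.45722699 0.09445585 0.04744462] [ 0.251741   -0.80001138  0.01218785]
```

View pics/s1.png

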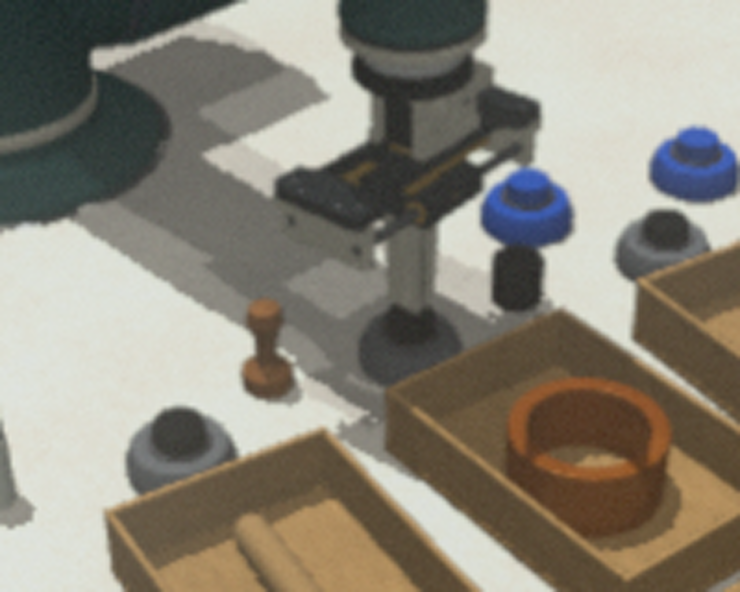

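The shut fingers at crop (410,305) sit centred just above the tape unit's plunger, and the stamp and end cap are clear. Now I'll press slowly.

Call:
servo_tool([
  [0, 0, 0.002],
  [0, 0, 0.004],
  [0, 0, 0.006],
  [0, 0, 0.008],
  [0, 0, 0.01],
  [0, 0, 0.012],
  [0, 0, 0.0135],
  [0, 0, 0.015],
  [0, 0, 0.015],
], roll=[0, 0, 0, 0, 0, 0, 0, 0, 0])

```text
clock: 5.45
tool_pos: [0.4568, 0.0944, 0.0314]
ee_rot: [-3.117, -0.39, 0.0]
force: [0.8, 0.3, -0.1]
width: 0.003
grasp_force: 0.0
```

Call:
servo_tool([
  [0, 0, 0.0005],
  [0, 0, 0.001],
  [0, 0, 0.0015],
], roll=[0, 0, 0])

```text
clock: 5.82
tool_pos: [0.4568, 0.0944, 0.0302]
ee_rot: [3.117, 0.39, 0.0]
force: [-1.8, -0.3, 8.4]
width: 0.006
grasp_force: 4.1
```

Call:
servo_tool([
  [0, 0, 0.0005],
  [0, 0, 0.0005],
], roll=[0, 0])

```text
clock: 6.08
tool_pos: [0.4569, 0.0944, 0.0302]
ee_rot: [-3.117, -0.39, -0.0]
force: [-3.9, -0.8, 9.8]
width: 0.006
grasp_force: 4.7
```

Call:
servo_tool([
  [0, 0, 0.0005],
  [0, 0, 0.001],
  [0, 0, 0.001],
], roll=[0, 0, 0])

```text
clock: 6.45
tool_pos: [0.4572, 0.0944, 0.0301]
ee_rot: [3.117, 0.39, 0.001]
force: [-8.8, -1.8, 21.2]
width: 0.004
grasp_force: 10.2
```

The plunger is on its stop: z stays at 0.030 while the force rises. I'll lift off and cross to the mallet button at about z = 0.13.

Call:
servo_tool([
  [0, 0, -0.005],
  [0, 0, -0.025],
  [0, 0, -0.06],
  [0, 0, -0.09],
  [0, 0, -0.1],
  [0, 0, -0.1],
], roll=[0, 0, 0, 0, 0, 0])

```text
clock: 7.2
tool_pos: [0.4569, 0.0944, 0.1283]
ee_rot: [-3.117, -0.39, -0.0]
force: [0.3, -0.0, -0.2]
width: 0.008
grasp_force: 0.0
```

Call:
servo_tool([
  [-0.003, 0.015, 0],
  [-0.01, 0.05, 0],
  [-0.018, 0.09, 0],
  [-0.026, 0.13, 0],
  [-0.033, 0.165, 0],
  [-0.036, 0.18, 0],
  [-0.037, 0.183, 0],
  [-0.037, 0.183, 0],
], roll=[0, 0, 0, 0, 0, 0, 0, 0])

```text
clock: 8.2
tool_pos: [0.4659, -0.0916, 0.1283]
ee_rot: [-3.117, -0.39, 0.001]
force: [-0.3, -0.0, -0.2]
width: 0.001
grasp_force: 0.0
```

Run:
```python
from h import *
im=np.ascontiguousarray(arm.snapshot("scene")[130:290,230:430]); cv2.imwrite("pics/s2.png",cv2.resize(im,None,fx=3.7,fy=3.7,interpolation=cv2.INTER_CUBIC))
o=arm.get_obs();print(o["tool_pos"],o["force"])
```

```text
[ 0.46596774 -0.09137901  0.12845862] [0.36476853 0.80424281 0.59214228]
```

View pics/s2.png

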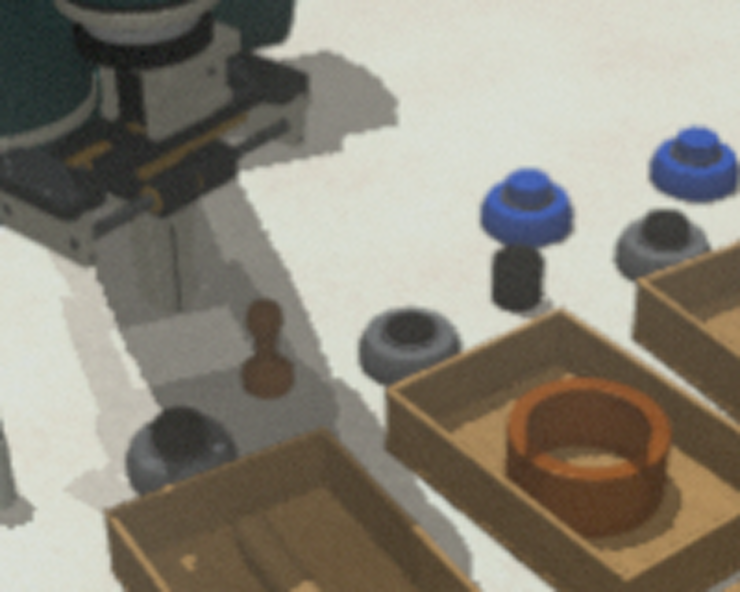

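The tape plunger at crop (410,325) is now low in its housing and the unit hasn't moved. The fingers are above the mallet unit at (180,430), so I'll descend and press the same way.

Call:
servo_tool([
  [0, 0, 0.012],
  [0, 0, 0.04],
  [0, 0, 0.065],
  [0, 0, 0.078],
  [0, 0, 0.083],
  [0, 0, 0.085],
  [0, 0, 0.087],
  [0, 0, 0.089],
  [0, 0, 0.091],
  [0, 0, 0.093],
], roll=[0, 0, 0, 0, 0, 0, 0, 0, 0, 0])

```text
clock: 9.5
tool_pos: [0.4663, -0.0922, 0.0359]
ee_rot: [3.117, 0.39, 0.001]
force: [1.5, 0.2, 3.2]
width: 0.008
grasp_force: 1.6
```

Call:
servo_tool([
  [0, 0, 0.0015],
  [0, 0, 0.003],
  [0, 0, 0.0045],
  [0, 0, 0.005],
  [0, 0, 0.0055],
  [0, 0, 0.006],
], roll=[0, 0, 0, 0, 0, 0])

```text
clock: 10.25
tool_pos: [0.4662, -0.0921, 0.0302]
ee_rot: [3.117, 0.39, 0.001]
force: [-0.1, -0.6, 12.2]
width: 0.008
grasp_force: 6.2
```

Call:
servo_tool([
  [0, 0, 0.0005],
  [0, 0, 0.0008],
  [0, 0, 0.0008],
], roll=[0, 0, 0])

```text
clock: 10.62
tool_pos: [0.4664, -0.0922, 0.0301]
ee_rot: [3.117, 0.39, 0.001]
force: [-4.8, 1.5, 16.7]
width: 0.005
grasp_force: 8.9
```

Call:
servo_tool([
  [0, 0, -0.005],
  [0, 0, -0.025],
  [0, 0, -0.06],
  [0, 0, -0.1],
  [0, 0, -0.14],
  [0, 0, -0.17],
  [0, 0, -0.185],
  [0, 0, -0.19],
  [0, 0, -0.19],
], roll=[0, 0, 0, 0, 0, 0, 0, 0, 0])

```text
clock: 11.75
tool_pos: [0.4658, -0.092, 0.2179]
ee_rot: [-3.117, -0.39, 0.002]
force: [0.7, -0.2, 0.1]
width: 0.001
grasp_force: 0.0
```

Call:
servo_tool([
  [-0.01, 0.012, 0],
  [-0.03, 0.04, 0],
  [-0.055, 0.075, 0],
  [-0.08, 0.11, 0],
  [-0.105, 0.145, 0],
  [-0.125, 0.175, 0],
  [-0.135, 0.19, 0],
  [-0.14, 0.2, 0],
  [-0.14, 0.2, 0],
], roll=[0, 0, 0, 0, 0, 0, 0, 0, 0])

```text
clock: 12.88
tool_pos: [0.3796, -0.3204, 0.2186]
ee_rot: [-3.117, -0.389, 0.0]
force: [0.3, -0.3, -0.7]
width: 0.005
grasp_force: 0.0
```

Run:
```python
from h import *
im=np.ascontiguousarray(arm.snapshot("scene")[150:350,170:430]); cv2.imwrite("pics/s3.png",cv2.resize(im,None,fx=3,fy=3,interpolation=cv2.INTER_CUBIC))
o=arm.get_obs();print(o["clock"],o["tool_pos"],o["force"],o["qd"])
```

```text
12.925 [ 0.37978144 -0.32001838  0.21871014] [ 0.31239635  0.05942801 -1.06309981] [ 0.01339153 -0.00460674  0.00242206 -0.00044324  0.00216798  0.00277826]
```

View pics/s3.png

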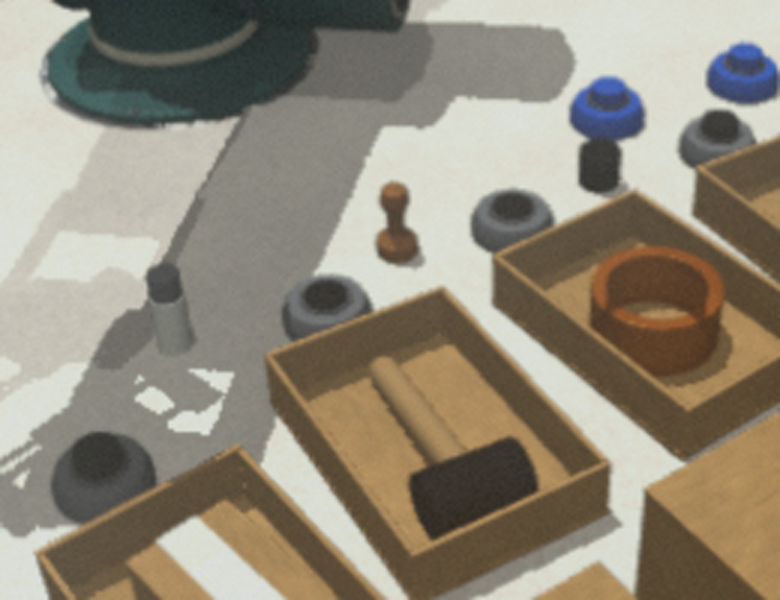

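Both plungers, tape at crop (513,205) and mallet at (327,292), are down. The jar and carton buttons are still up, nothing else has moved, and the arm is clear.

```bash
python3 -c "
from cell import arm
print(arm.finish_job())"
```

```text
the job is handed in; nothing more can be done
None
```

I pressed the tape button and then the mallet button fully down onto their stops. Both stayed down, the jar and carton buttons are still up, nothing else moved in the last picture, and I handed the job in at about 13 s with the arm clear.

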